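# Hold a spotting plate flush on a tilted table

### The arm

A 6-joint arm with a two-finger parallel gripper is mounted at the origin on the work surface; the furniture and walls round the work are solid. World frame = base frame: x ahead of the robot, y to its left, z up, the work surface at z = 0. Lengths are in m, angles in rad, forces in N, time in s.
With the tool pointing down it reaches from about 0.425 to 0.95 m from the base axis. Payload 3.5 kg.
Tool frame: the origin (TCP) lies midway between the tips of the shut fingers; the grasp point (between the pads) lies 19 mm behind it; z points along the fingers, y is the line along which they close (so a half turn about z gives the same grasp; the last joint's range is limited). The gripper opens to 85 mm and grips with 20 to 120 N. Pads are 22 mm wide; open, the fingers measure 114 mm over their backs; the gripper's body (76 mm by 85 mm) begins 54 mm behind the grasp point. The pads swing forward as they close: fully open they stand 13 mm farther back than shut.
Start: joints at [0.979, 0.286, 1.577, -0, 1.279, -0.15], TCP at [0.289, 0.61, 0.231] pointing down, gripper open.
Joint ranges: [-2.77, 2.77], [-0.9, 2.22], [0.21, 2.48], [-1.53, 4.67], [0.24, 2.81], [-2.84, 2.84]. Speed limits (rad/s): [2.79, 2.79, 3.14, 3.14, 3.14, 3.14].

### API

Orientations are given as a unit quaternion [x, y, z, w].
In Python, from plant import ctrl gives the robot as it stands. The module is installed in compiled form; this text tells all that it offers.
- The arm moves only by the shell command python3 -m inch 'ROWS' [FORCE]. ROWS is JSON, a list of rows, each a list of 5 numbers: the closure, from 0 (fully open) to 1 (shut), then the shift along the tool's x, y, z in m, then the turn about the tool's z in degrees. A call has 1 to 5 rows; each row is the pose to reach, as a shift and turn from the pose commanded when the call began, along the tool's axes at that moment; what a row does not reach only later rows make up. A row lasts 1/12 s, in which the tool goes at most 41.7 mm and 7.16 degrees, less where a joint would pass 70% of its speed; a pose out of reach is approached as far as the arm can. A call with a gripper value outside its range is refused whole. The fingers move at their own pace and stop on an object; FORCE is the grip in N (left out, the last holds). Time passes only in rows, so rows that repeat a pose let the fingers close. It gives the time, the measured TCP pose, the force, the opening and the grip force at its end, in the units of the state.
- ctrl.get_state(): the state, without advancing time (a new reading comes with each control period).
- ctrl.read_camera(name): name is "scene" or "top" or "wrist"; returns a dict with "pixels" (420x560x3 uint8, red, green, blue), "depth" (420x560 float32, m along the optical axis (not along the pixel's ray), 0 where there is no reading), "fx", "fy", "cx", "cy" (pixels), "D" ([k1, k2, p1, p2, k3] as OpenCV has them; the pictures are not rectified), "xyz" and "rotation" of the camera in the world; the wrist camera has in their place "mount" (4x4, takes a point from camera to tool coordinates, whose origin is the TCP and whose axes are the flange's). Camera axes: x right, y down, z forward; pixel columns grow to the right and rows downward; lengths in m; the calibration is good to about 2 mm. A picture is of the moment at which its call begins: read the wrist's pose just before it.
- ctrl.sign_off(): hands the job in; it is judged then, once.
Trained networks look in a picture, given as the dict that the camera call returned (one of the last four; its "shot" number tells which), for a name from the list of things; names that differ only in an ending like _2 or _b are one class to them, and where a whole thing is asked for, a point or a joint stands for the part that bears it (a point fixed in the world has none). Each returns a list of dicts, best first, with "score" (0 to 1); they miss things now and then, are a little off and sometimes report something else, mostly with a low value. They report only what shows in the picture. A call takes as long as a camera call. They do not tell look-alikes from the thing itself.
- ctrl.spot_in(query, picture): "at" ([column, row] in pixels, amid what is visible of it).
- ctrl.tip_of(query, picture): "at" ([column, row] in pixels: a listed point, or the origin of a listed thing).
The state is a dict: "time": time; "qpos": joint angles; "dq": joint speeds; "joint_efforts": joint torques, N m; "eef_pos": TCP position; "tcp_rot": TCP orientation; "contact_force": force on the tool from outside, world axes, zero at the start; "wrist_torque": the same for the moment, N m; "opening": opening from 0.0 (shut) to 1.0 (fully open); "finger_force": force on a finger pad.
Only numpy, scipy, OpenCV 4.12 (cv2) and the standard library are available. Lean on these libraries where they do the work, as an engineer would, in place of code of your own. Each camera call takes 0.05 s, during which the arm holds its last target. There are 200 camera calls.

### The job

Take the round spotting plate by its T-handle, lift it up and off the two arms of its stand, and bring it to the tilting table. Tilt it to match the slope of the table's face, feel it seat, and finish while still holding it there: disc flush on the middle of the face, pressed lightly, not let go. Leave the table's tilt setting as it is and leave the loose coupling, tape measure and nut where they are.

Things in the scene. Friction and masses are not known exactly. Their poses are not given: they have to be found in the camera images.
- spot_plate: Hand spotting plate, loose, steel, 0.3-0.65 kg: disc 80 mm wide, 12 mm thick; round stem 14 mm thick; on top a T-bar 16 mm square, 110 mm long. Origin: centre of the disc's flat underside. z: along the stem to the bar (bar centre at z = 100 mm, top 108); y: along the bar. Hangs upright by the bar, stem between the stand's arms. Grip the bar's middle across its 16 mm, fingers between the arms.
- hang_stand: Fixed stand. Origin: on the worktop under the hung T-bar (to 6 mm). Two level round arms, 10 mm thick, along its x at y = -40 and +40 mm (70 mm free between), upper side 155 mm up, run from an upright sheet (110 mm wide, 157 mm high, at x = +95) to x = -27, where the tips turn up to 165 mm. Open end: -x, about towards the robot. Base sheet 8 mm thick, x -65 to +125, y -65 to +65 mm.
- hang_point (a point): Point of the stand midway between the arms, level with their upper side, under the hung T-bar. Collars on the arms (x = +18 to +24 mm, top at 159 mm) stop the bar at the back. To free the bar lift it 12 mm or more (25 is comfortable), then draw it 90 mm or more along the stand's -x.
- tilt_table: Tilting table bolted to the worktop. Origin: centre of the underside of its base (160 x 170 x 12 mm). x points away from the low edge of the slope, about away from the robot. The hinge axis lies along y at x = -60 mm, 40 mm above the worktop.
- tilt_plate (a joint): Tilt of the table's plate in rad: 0 is level, more raises its far (+x) edge, so that its face looks up and back towards the robot. Anything from about 0.2 to 0.6 at the start; stiffly clamped (12 N m friction), it does not give under a light push.
- face_centre (a point): Centre of the plate's flat upper face (126 mm along the slope x 130 mm wide, steel). Its z is the face's outward normal, x up the slope, y along the hinge. On either side, 76 mm from the middle, a round guide arc stands up to about 110 mm above the worktop, with a clamp knob.
- coupler: Loose bystander: black round coupling, 63 mm in diameter, 68 mm high with its pins. Origin: centre of its underside.
- tape_measure: Loose bystander: tape measure, 39 x 83 x 66 mm. Origin: middle of its underside.
- hex_nut: Loose bystander: steel hexagon nut, 30 x 34 x 16 mm. Origin: middle of its underside.
Things that resemble listed ones, but are neither listed nor needed, are in the scene too. What is shaped like the spot_plate but green is not meant.

How it is judged:
On the way, in this order (a step that is already met when the one before it is completed fails the run):
1. the spotting plate is lifted off the stand's arms, in the gripper (contact force between the fingers and spot_plate above 2 N and contact force between spot_plate and hang_stand below 0.05 N and horizontal distance between spot_plate and hang_point above 0.06 m and height (world z) of spot_plate above 0.03 m), for 0.1 s.
2. the disc is on the sloped face, flush with it (contact force between spot_plate and tilt_table above 1 N and angle between the z axis of spot_plate and the z axis of face_centre, either way round below 0.05 rad and z of spot_plate in the frame of face_centre below 0.004 m and distance between spot_plate and face_centre below 0.022 m), for 0.2 s.
At the end, for the whole second after the job is handed in: Fingers still hold the plate; disc parallel to the sloped face within 0.04 rad and within 3 mm of it, centre within 22 mm of the face centre, pressed with 1 to 40 N, at rest, clear of the stand; face shifted under 4 mm, bystanders under 30 mm (contact force between the fingers and spot_plate above 2 N and contact force between spot_plate and tilt_table between 1 and 40 N and angle between the z axis of spot_plate and the z axis of face_centre, either way round below 0.04 rad and z of spot_plate in the frame of face_centre between -0.003 and 0.003 m and distance between spot_plate and face_centre below 0.022 m and linear speed of spot_plate below 0.02 m/s and distance of face_centre from where it was at the start of the episode below 0.004 m and contact force between spot_plate and hang_stand below 0.05 N and distance of each of coupler, tape_measure, hex_nut from where it was at the start of the episode below 0.03 m); the arm keeps its last pose, push and grip.
It fails at once if the spotting plate is rammed against the table (over 80 N) (contact force between spot_plate and tilt_table above 80 N).
It fails at once if the table's tilt setting is forced (distance of face_centre from where it was at the start of the episode above 0.006 m).
It fails at once if a bystander is knocked away (distance of any of coupler, tape_measure, hex_nut from where it was at the start of the episode above 0.03 m).
It also fails if it takes over 42 s, if anything falls off the work surface, if the arm or the gripper's body presses on something with over 40 N, if the wrist force passes 120 N, or if a joint passes its speed limit or range.

## Working session

There is one attempt and no reset: what is moved stays moved. The work goes in short steps, Python scripts to look and compute and a shell command to move; the robot and the scene stay as the last step left them, time stands still between calls to the robot, and variables do not carry over. Pictures are saved under pics/ and viewed, at most 10 in all, crops included, and the job is handed in when it is done.

```bash
mkdir -p pics
cat > h.py <<'E'
import numpy as np, cv2
from scipy.spatial.transform import Rotation as R
from plant import ctrl
def shot(n):
    s=ctrl.get_state(); p=ctrl.read_camera(n)
    if 'mount' in p:
        T=np.eye(4);T[:3,:3]=R.from_quat(s['tcp_rot']).as_matrix();T[:3,3]=s['eef_pos'];T=T@np.array(p['mount'])
    else:
        T=np.eye(4);r=np.array(p['rotation']);T[:3,:3]=r if r.shape==(3,3) else R.from_quat(r).as_matrix();T[:3,3]=p['xyz']
    p['T']=T;return p
def K(p): return np.array([[p['fx'],0,p['cx']],[0,p['fy'],p['cy']],[0,0,1.]])
def ray(p,at):
    u=cv2.undistortPoints(np.array([[at]],float),K(p),np.array(p['D'],float))[0,0]
    return np.array([u[0],u[1],1.])
def world(p,at,d=None):
    c,r=int(round(at[0])),int(round(at[1]))
    if d is None:
        w=p['depth'][max(r-2,0):r+3,max(c-2,0):c+3];d=np.median(w[w>0]) if (w>0).any() else np.nan
    return (p['T']@np.append(ray(p,at)*d,1))[:3]
def cloud(p,step=1):
    rr,cc=np.mgrid[0:420:step,0:560:step];px=np.c_[cc.ravel(),rr.ravel()].astype(float)
    u=cv2.undistortPoints(px[:,None],K(p),np.array(p['D'],float))[:,0]
    d=p['depth'][::step,::step].ravel();X=np.c_[u*d[:,None],d]@p['T'][:3,:3].T+p['T'][:3,3]
    return X,px,d>0
def save(p,name,box=None,z=1):
    im=p['pixels'][:,:,::-1]
    if box: im=im[box[1]:box[3],box[0]:box[2]]
    cv2.imwrite('pics/'+name,cv2.resize(im,None,fx=z,fy=z))
E
python3 - <<'E'
from h import *
np.set_printoptions(precision=4,suppress=True)
print(ctrl.get_state())
ims=[]
for n in ['scene','top']:
    p=shot(n);print(n,p['T'])
    for q in ['spot_plate','hang_stand','hang_point','tilt_table','face_centre','coupler','tape_measure','hex_nut']:
        for f in (ctrl.spot_in,ctrl.tip_of):
            try: print(q,f.__name__,[(np.round(o['at']),round(o['score'],2),np.round(world(p,o['at']),3)) for o in f(q,p)[:3]])
            except Exception as e: print(q,f.__name__,e)
    save(p,n+'0.png',z=1.4)
E
```

```text
{'time': 0.0, 'qpos': array([ 0.979 ,  0.2872,  1.5782,  0.    ,  1.2786, -0.15  ]), 'dq': array([ 0.0008, -0.0012, -0.0004,  0.    ,  0.0001, -0.0004]), 'joint_efforts': array([  0.002 , -40.5968, -29.2635,  -0.    ,   0.0058,  -0.    ]), 'eef_pos': array([0.2882, 0.6096, 0.2299]), 'tcp_rot': array([ 0.2191,  0.9757, -0.0011, -0.0004]), 'contact_force': array([-0.9182, -0.3528, -0.6189]), 'wrist_torque': array([ 0.0109,  0.0455, -0.0449]), 'finger_force': 0.0, 'opening': 0.9981273298058264}
scene [[ 0.7073 -0.4815  0.5176 -0.0364]
 [-0.7068 -0.4712  0.5276 -0.5103]
 [-0.0102 -0.739  -0.6736  0.8742]
 [ 0.      0.      0.      1.    ]]
spot_plate call [(array([252., 190.]), 0.69, array([0.556, 0.203, 0.082]))]
spot_plate call [(array([225., 173.]), 0.92, array([0.605, 0.378, 0.014])), (array([249., 195.]), 0.56, array([0.543, 0.199, 0.076]))]
hang_stand call [(array([267., 203.]), 0.94, array([0.606, 0.202, 0.007]))]
hang_stand call [(array([249., 217.]), 0.84, array([0.535, 0.196, 0.008])), (array([278., 276.]), 0.31, array([ 0.432, -0.016,  0.036]))]
hang_point call [(array([266., 
[... 1935 characters left out ...]
ray([0.546, 0.206, 0.081])), (array([311., 183.]), 0.19, array([0.642, 0.013, 0.05 ]))]
face_centre call [(array([394., 228.]), 0.71, array([ 0.508, -0.201,  0.068])), (array([313., 176.]), 0.18, array([0.66 , 0.006, 0.049]))]
face_centre call [(array([393., 227.]), 0.91, array([ 0.509, -0.199,  0.068]))]
coupler call [(array([312., 177.]), 0.81, array([0.659, 0.01 , 0.05 ]))]
coupler call []
tape_measure call [(array([313., 251.]), 0.75, array([0.45 , 0.016, 0.062]))]
tape_measure call [(array([315., 251.]), 0.69, array([0.451, 0.01 , 0.062]))]
hex_nut call [(array([395., 224.]), 0.35, array([ 0.517, -0.205,  0.071]))]
hex_nut call [(array([315., 222.]), 0.63, array([0.541, 0.002, 0.008]))]
```

View pics/scene0.png

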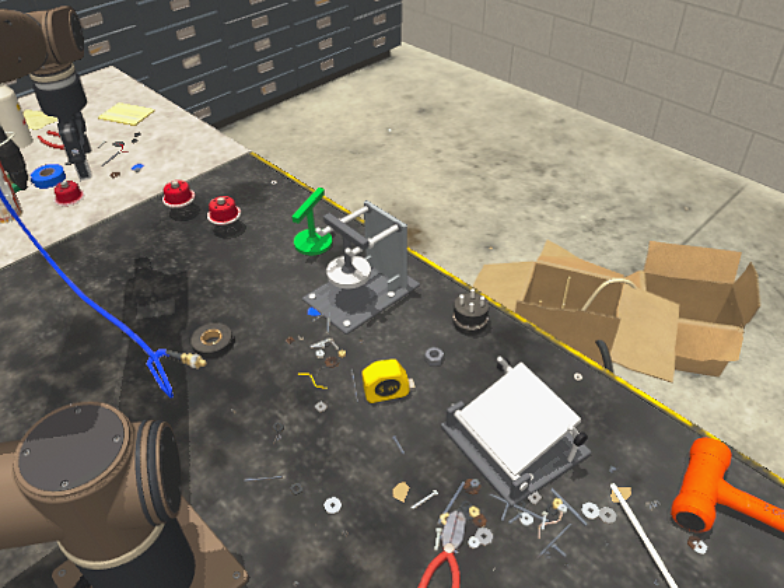

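View pics/top0.png

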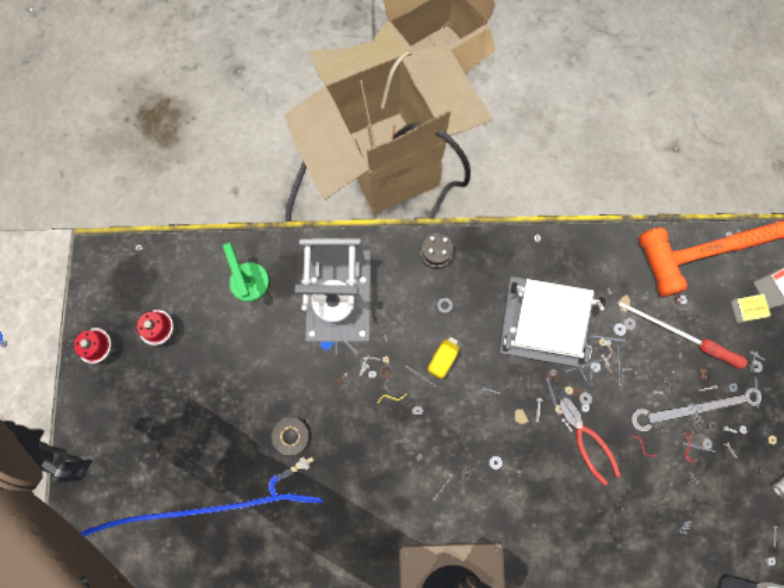

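The scene picture shows two T-shaped plates: the green one at about (225,170) in the 560-px image, standing on the worktop, and the steel one at about (250,185), hanging in the stand. The steel one fits the description, since green is ruled out. The tilting table is at (370,298). I'll confirm with a crop and measure the geometry.

Run:
```python
from h import *
np.set_printoptions(precision=4,suppress=True)
Q=[]
for n in ['scene','top']:
    p=shot(n);X,px,ok=cloud(p)
    if n=='scene': save(p,'crop.png',(200,125,310,245),5)
    # face plane
    m=ok&(np.hypot(X[:,0]-.506,X[:,1]+.203)<.045)&(X[:,2]>.04)&(X[:,2]<.11)
    F=X[m]
    for _ in range(4):
        c=F.mean(0);nn=np.linalg.svd(F-c,full_matrices=False)[2][2];nn*=np.sign(nn[2]);F=F[abs((F-c)@nn)<.004]
    print(n,'face n',nn,'tilt',np.arccos(nn[2]),'az',np.degrees(np.arctan2(-nn[1],-nn[0])),len(F),'z at c', c)
    rgb=p['pixels'].reshape(-1,3).astype(int)
    W=X[ok&(abs((X-c)@nn)<.004)&(np.hypot(X[:,0]-.506,X[:,1]+.203)<.11)&(rgb.min(1)>150)]
    # face outline: min area rect in plane coords
    up=np.array([0,0,1.])-nn*nn[2];up/=np.linalg.norm(up);yy=np.cross(nn,up)
    uv=np.c_[(W-c)@up,(W-c)@yy];
    r=cv2.minAreaRect((uv*1000).astype(np.float32));print(r,'centre',c+up*r[0][0]/1e3+yy*r[0][1]/1e3)
    b=np.percentile(uv,[1,99],0);print(b, 'centre pct',c+up*b[:,0].mean()+yy*b[:,1].mean(),'yaxis',yy)
    # bar
    B=X[ok&(X[:,2]>.163)&(X[:,2]<.18)&(np.hypot(X[:,0]-.548,X[:,1]-.208)<.065)]
    r=cv2.minAreaRect((B[:,:2]*1000).astype(np.float32));print('bar',r,np.median(B,0),len(B))
    l=cv2.fitLine((B[:,:2]*1000).astype(np.float32),cv2.DIST_HUBER,0,.01,.01).ravel();print(l)
    Wk=X[ok&(np.hypot(X[:,0]-.5,X[:,1]-.08)<.03)];print('worktop z',np.median(Wk[:,2]))
s=ctrl.get_state();print(R.from_quat(s['tcp_rot']).as_matrix())
```

```text
scene face n [-0.3082  0.0824  0.9477] tilt 0.3247154481970462 az -14.965770980270005 1418 z at c [ 0.5053 -0.204   0.0683]
((1.6145057678222656, -10.0457763671875), (131.95327758789062, 155.92559814453125), 3.9201815128326416) centre [ 0.5042 -0.2141  0.0688]
[[-0.0605 -0.0692]
 [ 0.0661  0.0602]] centre pct [ 0.5067 -0.209   0.0692] yaxis [ 0.2582  0.9661 -0.    ]
bar ((535.116943359375, 209.4498291015625), (114.51847076416016, 46.54835891723633), 87.38504028320312) [0.5472 0.2039 0.1696] 241
[  0.0284   0.9996 547.3138 204.9411]
worktop z 0.002015769666306455
top face n [-0.3149  0.0587  0.9473] tilt 0.3261092664139696 az -10.56451628126886 900 z at c [ 0.5065 -0.2034  0.0679]
((2.7492828369140625, -1.0446701049804688), (165.9163055419922, 131.63023376464844), 88.96273803710938) centre [ 0.5088 -0.2049  0.0688]
[[-0.0606 -0.0678]
 [ 0.0672  0.0684]] centre pct [ 0.5096 -0.2037  0.069 ] yaxis [ 0.1833  0.983  -0.    ]
bar ((539.431396484375, 211.9635009765625), (107.292236328125, 41.55970764160156), 89.47469329833984) [0.5513 0.2119 0.1705] 324
[  0.0205   0.9998 551.6572 212.0234]
worktop z 0.00265524742735479
[[-0.904   0.4276  0.    ]
 [ 0.4276  0.904   0.    ]
 [-0.      0.     -1.    ]]
```

View pics/crop.png

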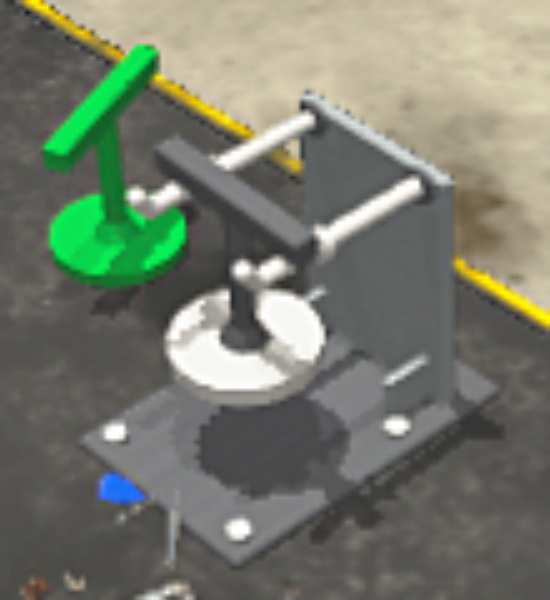

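```bash
python3 -m inch '[[0,-0.136,-0.084,-0.02,0],[0,-0.136,-0.084,-0.02,0],[0,-0.136,-0.084,-0.02,0],[0,-0.136,-0.084,-0.02,0],[0,-0.136,-0.084,-0.02,0]]'
python3 -m inch '[[0,-0.136,-0.084,-0.02,0],[0,-0.136,-0.084,-0.02,0],[0,-0.136,-0.084,-0.02,0],[0,-0.136,-0.084,-0.02,0],[0,-0.136,-0.084,-0.02,0]]'
python3 -m inch '[[0,-0.136,-0.084,-0.02,0],[0,-0.136,-0.084,-0.02,0],[0,-0.136,-0.084,-0.02,0],[0,-0.136,-0.084,-0.02,0],[0,-0.136,-0.084,-0.02,0]]'
python3 -m inch '[[0,0,0,0,33],[0,0,0,0,33],[0,0,0,0,33],[0,0,0,0,33],[0,0,0,0,33]]'
python3 -m inch '[[0,0,0,0,33],[0,0,0,0,33],[0,0,0,0,33],[0,0,0,0,33],[0,0,0,0,33]]'
python3 - <<'E'
from h import *
np.set_printoptions(precision=4,suppress=True)
s=ctrl.get_state();print(s['time'],s['eef_pos'],R.from_quat(s['tcp_rot']).as_matrix(),s['qpos'],s['contact_force'])
p=shot('wrist');save(p,'w1.png')
for q in ['hang_point','spot_plate']:
    print(q,[(np.round(o['at']),round(o['score'],2),world(p,o['at'])) for o in ctrl.tip_of(q,p)[:3]])
X,px,ok=cloud(p);
B=X[ok&(X[:,2]>.166)&(X[:,2]<.178)&(abs(X[:,0]-.549)<.02)&(abs(X[:,1]-.208)<.075)]
print(len(B),np.median(B,0),np.percentile(B,[1,99],0),cv2.fitLine((B[:,:2]*1000).astype(np.float32),cv2.DIST_HUBER,0,.01,.01).ravel(),cv2.minAreaRect((B[:,:2]*1000).astype(np.float32)))
E
```

```text
time: 2.22
eef_pos: [0.3792, 0.4722, 0.2528]
tcp_rot: [0.222, 0.975, -0.0, 0.002]
contact_force: [-0.2, 0.2, 0.7]
opening: 0.999
finger_force: 0.0
time: 2.63
eef_pos: [0.4661, 0.338, 0.2727]
tcp_rot: [0.222, 0.975, -0.0, 0.002]
contact_force: [-0.2, 0.8, -0.0]
opening: 0.998
finger_force: 0.0
time: 3.05
eef_pos: [0.5528, 0.2039, 0.2924]
tcp_rot: [0.222, 0.975, -0.0, 0.002]
contact_force: [0.1, 0.5, -0.1]
opening: 0.996
finger_force: 0.0
time: 3.47
eef_pos: [0.5491, 0.2093, 0.291]
tcp_rot: [0.489, 0.872, 0.0, -0.0]
contact_force: [0.1, -0.3, 0.1]
opening: 1.005
finger_force: 0.0
time: 3.88
eef_pos: [0.549, 0.2095, 0.291]
tcp_rot: [0.717, 0.697, -0.0, -0.0]
contact_force: [-0.2, 0.1, -0.7]
opening: 0.999
finger_force: 0.0
3.8833 [0.549  0.2095 0.291 ] [[ 0.0273  0.9996 -0.0007]
 [ 0.9996 -0.0273  0.0006]
 [ 0.0006 -0.0007 -1.    ]] [0.1916 0.0543 1.7316 0.0008 1.3562 0.2188] [-0.2438  0.0865 -0.6857]
hang_point [(array([274., 196.]), 0.95, array([0.5482, 0.2163, 0.1698]))]
spot_plate [(array([319.,  38.]), 0.78, array([0.6087, 0.3835, 0.0204])), (array([280., 183.]), 0.61, array([0.5535, 0.2282, 0.1693]))]
2028 [0.5518 0.2164 0.1692] [[0.5425 0.1593 0.1664]
 [0.5607 0.2655 0.1708]] [  0.0453   0.999  551.7654 215.1935] ((551.6881103515625, 211.9556121826172), (108.83721923828125, 15.964308738708496), 87.31109619140625)
```

View pics/w1.png

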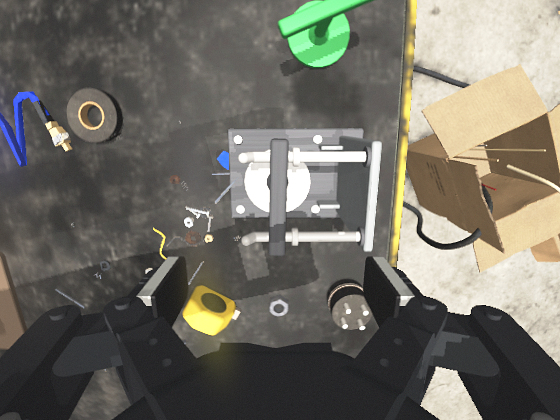

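```bash
python3 -m inch '[[0,0.0025,0.0027,0.03,1],[0,0.0025,0.0027,0.06,1],[0,0.0025,0.0027,0.09,1],[0,0.0025,0.0027,0.11,1],[0,0.0025,0.0027,0.11,1]]'
python3 -m inch '[[0,0,0,0.015,0],[0,0,0,0.03,0],[0,0,0,0.037,0],[0.4,0,0,0.037,0],[0.6,0,0,0.037,0]]' 50
python3 -m inch '[[1,0,0,0,0],[1,0,0,0,0],[1,0,0,0,0],[1,0,0,0,0],[1,0,0,0,0]]' 50
python3 -m inch '[[1,0,0,0,0],[1,0,0,0,0],[1,0,0,0,0],[1,0,0,0,0],[1,0,0,0,0]]'
```

```text
time: 4.45
eef_pos: [0.5487, 0.2103, 0.1751]
tcp_rot: [0.72, 0.693, -0.005, -0.003]
contact_force: [-0.6, 0.5, -0.2]
opening: 1.0
finger_force: 0.0
time: 4.87
eef_pos: [0.5528, 0.2107, 0.1453]
tcp_rot: [0.721, 0.693, 0.0, 0.0]
contact_force: [-0.5, 0.1, 0.5]
opening: 0.748
finger_force: 0.0
time: 5.28
eef_pos: [0.5529, 0.2105, 0.1454]
tcp_rot: [0.721, 0.693, 0.001, 0.0]
contact_force: [-1.2, 0.4, 2.5]
opening: 0.178
finger_force: 50.6
time: 5.7
eef_pos: [0.553, 0.2105, 0.1454]
tcp_rot: [0.721, 0.693, 0.001, 0.0]
contact_force: [-0.8, 0.5, 6.3]
opening: 0.176
finger_force: 50.9
```

```bash
python3 -m inch '[[1,0,0,-0.01,0],[1,0,0,-0.02,0],[1,0,0,-0.028,0],[1,0,0,-0.028,0],[1,0,0,-0.028,0]]'
python3 -m inch '[[1,0,-0.02,0,0],[1,0,-0.045,0,0],[1,0,-0.07,0,0],[1,0,-0.09,0,0],[1,0,-0.11,0,0]]'
python3 -m inch '[[1,0,-0.005,-0.02,0],[1,0,-0.005,-0.045,0],[1,0,-0.005,-0.07,0],[1,0,-0.005,-0.085,0],[1,0,-0.005,-0.085,0]]'
```

```text
time: 6.12
eef_pos: [0.5527, 0.2104, 0.1729]
tcp_rot: [0.721, 0.693, 0.0, 0.0]
contact_force: [-0.2, -0.6, -3.4]
opening: 0.179
finger_force: 49.7
time: 6.53
eef_pos: [0.4407, 0.2146, 0.1713]
tcp_rot: [0.721, 0.693, -0.001, -0.0]
contact_force: [-0.1, 0.3, -3.4]
opening: 0.173
finger_force: 49.8
time: 6.95
eef_pos: [0.4393, 0.2156, 0.2614]
tcp_rot: [0.721, 0.693, 0.003, 0.002]
contact_force: [0.4, 0.1, -2.8]
opening: 0.177
finger_force: 49.9
```

```bash
python3 -m inch '[[1,-0.03,0.018,0,0],[1,-0.065,0.018,0,0],[1,-0.1,0.018,0,0],[1,-0.138,0.018,0,0],[1,-0.138,0.018,0,0]]'
python3 -m inch '[[1,-0.035,0.018,0,0],[1,-0.07,0.018,0,0],[1,-0.105,0.018,0,0],[1,-0.138,0.018,0,0],[1,-0.138,0.018,0,0]]'
python3 -m inch '[[1,-0.035,0.018,0,0],[1,-0.07,0.018,0,0],[1,-0.105,0.018,0,0],[1,-0.13,0.018,0,0],[1,-0.138,0.018,0,0]]'
python3 -m inch '[[1,0,0,0,-5],[1,0,0,0,-11],[1,0,0,0,-18],[1,0,0,0,-25],[1,0,0,0,-27]]'
python3 -m inch '[[1,0,0,0,-6],[1,0,0,0,-13],[1,0,0,0,-20],[1,0,0,0,-26],[1,0,0,0,-27]]'
python3 -m inch '[[1,0,0,0,-6],[1,0,0,0,-13],[1,0,0,0,-20],[1,0,0,0,-25],[1,0,0,0,-26]]'
cat >> h.py <<'E'
def look():
    "face plane and centre, from scene+top; prints"
    for n in ['scene','top','wrist']:
        p=shot(n);X,px,ok=cloud(p)
        for o in ctrl.tip_of('face_centre',p)[:1]: print(n,'fc',np.round(o['at']),round(o['score'],2),world(p,o['at']))
        for o in ctrl.tip_of('spot_plate',p)[:2]: print(n,'plate',np.round(o['at']),round(o['score'],2),world(p,o['at']))
    return p
E
python3 - <<'E'
from h import *
np.set_printoptions(precision=4,suppress=True)
s=ctrl.get_state();print(s['time'],s['eef_pos'],R.from_quat(s['tcp_rot']).as_matrix(),s['qpos'],s['contact_force'])
p=look();save(p,'w2.png')
E
```

```text
time: 7.37
eef_pos: [0.449, 0.071, 0.255]
tcp_rot: [0.723, 0.691, -0.003, 0.0]
contact_force: [1.4, -0.2, -3.5]
opening: 0.174
finger_force: 49.8
time: 7.78
eef_pos: [0.4615, -0.0668, 0.2554]
tcp_rot: [0.723, 0.691, -0.002, -0.0]
contact_force: [0.1, 0.7, -3.3]
opening: 0.179
finger_force: 49.8
time: 8.2
eef_pos: [0.474, -0.2034, 0.2553]
tcp_rot: [0.722, 0.692, -0.001, -0.001]
contact_force: [0.0, 0.1, -2.2]
opening: 0.182
finger_force: 49.8
time: 8.62
eef_pos: [0.4744, -0.1994, 0.2555]
tcp_rot: [0.537, 0.843, 0.0, -0.002]
contact_force: [0.3, 0.5, -3.5]
opening: 0.18
finger_force: 49.8
time: 9.03
eef_pos: [0.4744, -0.1994, 0.2557]
tcp_rot: [0.327, 0.945, 0.001, -0.001]
contact_force: [0.4, 0.5, -3.2]
opening: 0.177
finger_force: 49.8
time: 9.45
eef_pos: [0.4745, -0.1999, 0.2562]
tcp_rot: [0.107, 0.994, 0.001, -0.001]
contact_force: [-0.0, 0.5, -2.9]
opening: 0.179
finger_force: 49.8
9.45 [ 0.4745 -0.1999  0.2562] [[-0.9772  0.2125 -0.0014]
 [ 0.2125  0.9772  0.0014]
 [ 0.0017  0.0011 -1.    ]] [-0.5961 -0.0899  1.9371  0.0004  1.2964 -1.9528] [-0.0364  0.4696 -2.8954]
scene fc [372. 298.] 0.67 [ 0.5073 -0.2148  0.0699]
scene plate [366. 273.] 0.93 [ 0.4663 -0.2151  0.186 ]
scene plate [221. 172.] 0.79 [0.5984 0.3861 0.0171]
top fc [398. 225.] 0.86 [ 0.4941 -0.1786  0.1864]
top plate [406. 232.] 0.84 [ 0.4258 -0.0988  0.5009]
top plate [179. 201.] 0.69 [0.6051 0.3862 0.0196]
wrist plate [273. 218.] 0.83 [ 0.4435 -0.1952  0.281 ]
```

View pics/w2.png

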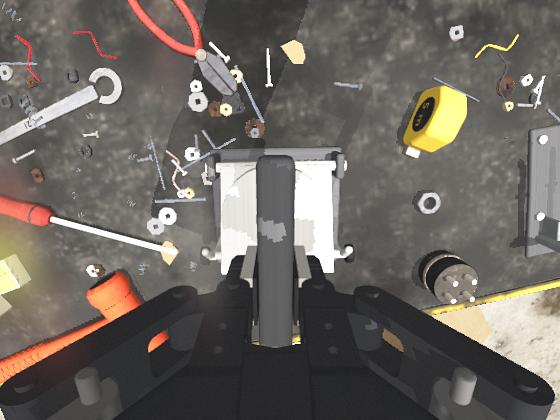

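Run:
```python
from h import *
np.set_printoptions(precision=4,suppress=True)
p=shot('wrist');X,px,ok=cloud(p);rgb=p['pixels'].reshape(-1,3).astype(int)
m=ok&(px[:,0]>205)&(px[:,0]<350)&(px[:,1]>155)&(px[:,1]<290)&(X[:,2]<.11)&(X[:,2]>.03)&(rgb.min(1)>120)
F=X[m]
for _ in range(5):
    c=np.median(F,0);c=F.mean(0);n=np.linalg.svd(F-c,full_matrices=False)[2][2];n*=np.sign(n[2]);F=F[abs((F-c)@n)<.003]
print(len(F),c,n,np.arccos(n[2]),np.degrees(np.arctan2(n[1],-n[0])))
up=np.array([0,0,1.])-n*n[2];up/=np.linalg.norm(up);y=np.cross(n,up)
u=(F-c)@up;v=(F-c)@y
print('u',np.percentile(u,[0.3,1,99,99.7]),'v',np.percentile(v,[.5,1,99,99.5]))
mid=c+up*(np.percentile(u,.5)+.063)+y*(np.percentile(v,.7)+np.percentile(v,99.3))/2
print('centre',mid,'pivot',mid+.1*n,'y',y)
# stem/disc tilt seen by scene camera
p=shot('scene');save(p,'s2.png',(300,200,440,360),4)
```

```text
2630 [ 0.5022 -0.1952  0.0645] [-0.3128  0.0633  0.9477] 0.32480790984731933 11.442192312512377
u [-0.0539 -0.0524  0.0707  0.0721] v [-0.0901 -0.0884  0.0672  0.0687]
centre [ 0.5087 -0.2074  0.0675] pivot [ 0.4774 -0.2011  0.1623] y [ 0.1984  0.9801 -0.    ]
```

View pics/s2.png

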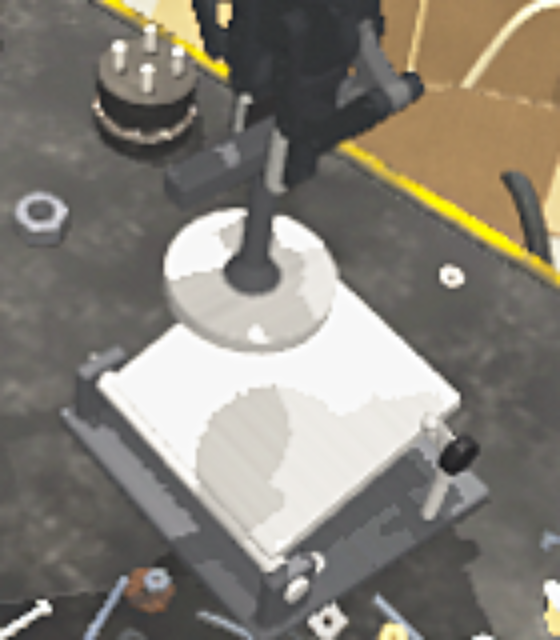

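```bash
python3 -m inch '[[1,-0.021,0.0005,0.02,-0.8],[1,-0.021,0.0005,0.04,-0.8],[1,-0.021,0.0005,0.06,-0.8],[1,-0.021,0.0005,0.075,-0.8],[1,-0.021,0.0005,0.08,-0.8]]' 50
python3 -m inch '[[1,0,0,0,0],[1,0,0,0.002,0],[1,0,0,0.004,0],[1,0,0,0.006,0],[1,0,0,0.006,0]]' 25
python3 -m inch '[[1,0,0,0.001,0],[1,0,0,0.002,0],[1,0,0,0.003,0],[1,0,0,0.004,0],[1,0,0,0.004,0]]' 25
```

```text
time: 10.42
eef_pos: [0.4938, -0.2039, 0.1741]
tcp_rot: [0.1, 0.995, 0.001, -0.003]
contact_force: [0.1, 0.8, -4.0]
opening: 0.178
finger_force: 49.8
time: 10.83
eef_pos: [0.4956, -0.205, 0.1719]
tcp_rot: [0.1, 0.995, -0.0, 0.001]
contact_force: [-0.2, 0.2, -4.3]
opening: 0.174
finger_force: 49.8
time: 11.25
eef_pos: [0.4952, -0.2047, 0.167]
tcp_rot: [0.1, 0.995, 0.0, -0.0]
contact_force: [-0.0, -0.0, -3.3]
opening: 0.183
finger_force: 49.8
```

```bash
python3 -m inch '[[0.97,0,0,0.001,0],[0.97,0,0,0.002,0],[0.97,0,0,0.003,0],[0.97,0,0,0.003,0]]' 25
python3 -m inch '[[0.97,0,0,0.001,0],[0.97,0,0,0.002,0],[0.97,0,0,0.003,0],[0.97,0,0,0.003,0]]' 25
```

```text
time: 11.58
eef_pos: [0.4952, -0.2047, 0.164]
tcp_rot: [0.1, 0.995, 0.0, -0.0]
contact_force: [-0.8, 0.7, -3.8]
opening: 0.176
finger_force: 49.8
time: 11.92
eef_pos: [0.4952, -0.2047, 0.161]
tcp_rot: [0.1, 0.995, 0.0, -0.0]
contact_force: [0.0, 0.1, -3.0]
opening: 0.176
finger_force: 49.8
```

```bash
python3 -m inch '[[1,0,0,0.001,0],[1,0,0,0.002,0],[1,0,0,0.002,0],[1,0,0,0.002,0]]' 20
python3 -m inch '[[1,0,0,0.001,0],[1,0,0,0.002,0],[1,0,0,0.002,0],[1,0,0,0.002,0]]' 20
```

```text
time: 12.25
eef_pos: [0.4956, -0.205, 0.16]
tcp_rot: [0.1, 0.995, -0.0, 0.0]
contact_force: [-1.6, 0.3, 0.5]
opening: 0.178
finger_force: 50.4
time: 12.58
eef_pos: [0.4958, -0.2052, 0.1599]
tcp_rot: [0.1, 0.995, -0.0, 0.0]
contact_force: [-4.5, 2.2, 8.6]
opening: 0.175
finger_force: 51.4
```

```bash
python3 -m inch '[[1,0.002,0,0.0007,0],[1,0.004,0,0.0014,0],[1,0.006,0,0.002,0],[1,0.006,0,0.002,0]]' 20
python3 -m inch '[[1,0.002,0,0.0015,0],[1,0.004,0,0.003,0],[1,0.006,0,0.004,0],[1,0.006,0,0.004,0]]' 20
python3 - <<'E'
from h import *
s=ctrl.get_state();print(s['wrist_torque'],s['contact_force'])
E
```

```text
time: 12.92
eef_pos: [0.4924, -0.2048, 0.1586]
tcp_rot: [0.101, 0.995, -0.001, 0.005]
contact_force: [1.1, 1.0, 5.7]
opening: 0.174
finger_force: 51.1
time: 13.25
eef_pos: [0.4867, -0.2042, 0.1559]
tcp_rot: [0.1, 0.995, -0.002, 0.005]
contact_force: [-1.2, 0.8, 10.9]
opening: 0.176
finger_force: 52.2
[ 0.10249183 -0.32949016  0.07130133] [-1.15327226  0.79817704 10.89069279]
```

```bash
python3 -m inch '[[1,0.002,0,0.0015,0],[1,0.004,0,0.003,0],[1,0.006,0,0.004,0],[1,0.006,0,0.004,0]]'
python3 -m inch '[[1,0.002,0,0.0015,0],[1,0.003,0,0.003,0],[1,0.004,0,0.004,0],[1,0.004,0,0.004,0]]'
python3 - <<'E'
from h import *
s=ctrl.get_state();print(s['wrist_torque'],s['contact_force'])
p=shot('scene');save(p,'s3.png',(300,200,440,360),4)
E
```

```text
time: 13.58
eef_pos: [0.4807, -0.2031, 0.1524]
tcp_rot: [0.1, 0.995, -0.002, 0.005]
contact_force: [-2.9, 1.4, 14.1]
opening: 0.179
finger_force: 53.4
time: 13.92
eef_pos: [0.4767, -0.2024, 0.1497]
tcp_rot: [0.1, 0.995, -0.002, 0.004]
contact_force: [-6.9, 2.7, 18.9]
opening: 0.176
finger_force: 54.9
[0.48556015 0.50294853 0.03428949] [-6.87121951  2.7227046  18.90906398]
```

View pics/s3.png

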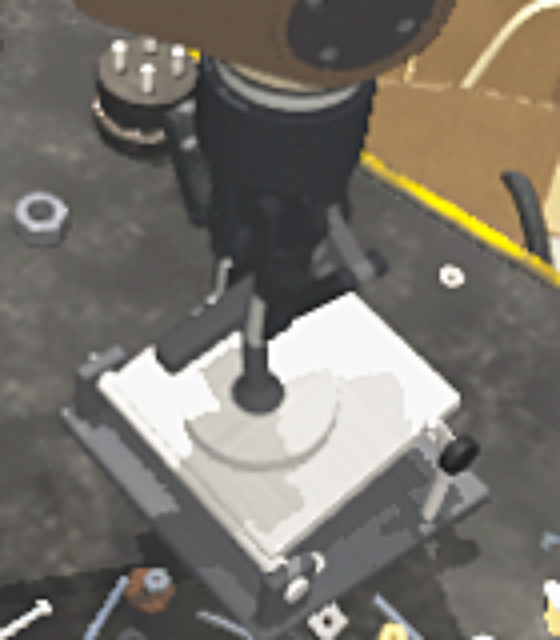

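```bash
cat >> h.py <<'E'
def check():
    np.set_printoptions(precision=4,suppress=True)
    s=ctrl.get_state();print('t',s['time'],s['eef_pos'],s['contact_force'],s['wrist_torque'])
    fc=np.array([.508,-.207,.069]);n=np.array([-.3128,.0633,.9477]);n/=np.linalg.norm(n)
    up=np.array([0,0,1.])-n*n[2];up/=np.linalg.norm(up);y=np.cross(n,up)
    for nm in ['scene','top','wrist']:
        p=shot(nm);X,px,ok=cloud(p);L=(X-fc)@np.c_[up,y,n]
        if nm!='wrist':
            rgb=p['pixels'].reshape(-1,3).astype(int)
            m=ok&(np.abs(L[:,0])<.062)&(np.abs(L[:,1])<.062)
            D=L[m&(L[:,2]>.006)&(L[:,2]<.022)&(np.hypot(L[:,0],L[:,1])<.05)]
            G=L[m&(abs(L[:,2])<.005)&(np.hypot(L[:,0],L[:,1])>.052)]
            for k,Z in (('disc',D),('face',G)):
                if len(Z)<30: print(nm,k,len(Z));continue
                for _ in range(4):
                    A=np.c_[Z[:,:2],np.ones(len(Z))];co=np.linalg.lstsq(A,Z[:,2],rcond=None)[0];Z=Z[abs(Z[:,2]-A@co)<.0025]
                print(nm,k,len(Z),'slope u,v',co[:2],'h',co[2],'u',np.percentile(Z[:,0],[1,99]),'v',np.percentile(Z[:,1],[1,99]))
        B=L[ok&(L[:,2]>.085)&(L[:,2]<.13)&(abs(L[:,1])<.015)&(L[:,0]<-.018)&(L[:,0]>-.075)]
        if len(B)>30:
            b=np.array([np.r_[c,np.percentile(B[abs(B[:,0]-c)<.003][:,2],80)] for c in np.arange(-.05,-.022,.003) if (abs(B[:,0]-c)<.003).sum()>8])
            if len(b)>2: print(nm,'bar top slope',np.polyfit(b[:,0],b[:,1],1),len(B),'u min',np.percentile(B[:,0],1),'v',np.percentile(B[:,1],[2,98]))
E
python3 -c "
from h import *
check()"
```

```text
t 13.9667 [ 0.4767 -0.2024  0.1497] [-7.4153  2.4526 19.4675] [0.4624 0.5093 0.0558]
scene disc 635 slope u,v [-0.1247 -0.0075] h 0.01544362954200659 u [-0.0473  0.0249] v [-0.0409  0.0281]
scene face 914 slope u,v [-0.0005 -0.0105] h 0.00011059895137357362 u [-0.0615  0.0612] v [-0.0615  0.0604]
scene bar top slope [-0.1166  0.113 ] 208 u min -0.05484691964052085 v [-0.0129  0.0026]
top disc 133 slope u,v [-0.1391  0.004 ] h 0.01481389295938772 u [-0.0453  0.0278] v [-0.0006  0.0393]
top face 416 slope u,v [0.0022 0.0134] h -0.0008387128803083142 u [-0.0603  0.0614] v [-0.0126  0.0618]
wrist bar top slope [-0.1364  0.111 ] 3009 u min -0.052804160279562876 v [-0.0094  0.0057]
```

```bash
python3 -m inch '[[1,0.002,0,0.001,0],[1,0.004,0,0.002,0],[1,0.005,0,0.003,0],[1,0.005,0,0.003,0]]'
python3 -m inch '[[1,0.001,0,0.001,0],[1,0.002,0,0.002,0],[1,0.002,0,0.003,0],[1,0.002,0,0.003,0]]'
python3 -c "
from h import *
check()"
```

```text
time: 14.45
eef_pos: [0.4711, -0.2012, 0.1456]
tcp_rot: [0.1, 0.995, -0.002, 0.003]
contact_force: [-6.6, 2.9, 17.7]
opening: 0.175
finger_force: 55.7
time: 14.78
eef_pos: [0.4688, -0.2008, 0.1436]
tcp_rot: [0.1, 0.995, -0.002, 0.002]
contact_force: [-11.1, 4.5, 22.7]
opening: 0.177
finger_force: 57.1
t 14.7833 [ 0.4688 -0.2008  0.1436] [-11.134    4.4818  22.7329] [0.6273 1.0891 0.0179]
scene disc 667 slope u,v [-0.0433 -0.0059] h 0.013358015966644661 u [-0.0482  0.0232] v [-0.0405  0.0262]
scene face 884 slope u,v [-0.0015 -0.0077] h 0.00023315554869827657 u [-0.0614  0.0609] v [-0.0616  0.0609]
scene bar top slope [-0.0822  0.1076] 270 u min -0.06445325396809645 v [-0.0129  0.0038]
top disc 148 slope u,v [-0.0502 -0.0131] h 0.01272574628886359 u [-0.0458  0.0256] v [-0.0055  0.0394]
top face 387 slope u,v [-0.0018 -0.0044] h -0.00029287686274110693 u [-0.0602  0.0616] v [-0.0141  0.0616]
wrist bar top slope [-0.0407  0.1079] 4053 u min -0.06322329934319612 v [-0.0123  0.0099]
```

```bash
python3 -m inch '[[1,0.001,0,0.001,0],[1,0.002,0,0.002,0],[1,0.002,0,0.002,0],[1,0.002,0,0.002,0]]'
python3 -m inch '[[1,0.001,0,0.001,0],[1,0.001,0,0.001,0],[1,0.001,0,0.001,0]]'
python3 -c "
from h import *
check()"
```

```text
time: 15.27
eef_pos: [0.4668, -0.2003, 0.1418]
tcp_rot: [0.1, 0.995, -0.002, 0.002]
contact_force: [-11.0, 4.4, 23.4]
opening: 0.178
finger_force: 57.9
time: 15.52
eef_pos: [0.4658, -0.2, 0.1409]
tcp_rot: [0.1, 0.995, -0.002, 0.002]
contact_force: [-12.1, 5.3, 23.5]
opening: 0.177
finger_force: 58.5
t 15.5167 [ 0.4658 -0.2     0.1409] [-12.142    5.2923  23.5184] [ 0.7007  1.2861 -0.018 ]
scene disc 663 slope u,v [-0.0035 -0.0072] h 0.012715229587517952 u [-0.0476  0.0233] v [-0.0407  0.0259]
scene face 868 slope u,v [-0.0001 -0.0075] h 0.00012509019012237662 u [-0.0615  0.0615] v [-0.0616  0.0608]
scene bar top slope [-0.0184  0.1074] 308 u min -0.06852524295324974 v [-0.0139  0.0083]
top disc 161 slope u,v [-0.0029  0.0096] h 0.011462473134764029 u [-0.0461  0.0262] v [-0.0046  0.0394]
top face 386 slope u,v [-0.0028 -0.0006] h -0.0002941194539819048 u [-0.06    0.0614] v [-0.0131  0.0617]
wrist bar top slope [-0.0077  0.1067] 4768 u min -0.0671424741867504 v [-0.0134  0.0116]
```

```bash
python3 -m inch '[[1,0.0005,0,-0.001,0],[1,0.0005,0,-0.002,0],[1,0.0005,0,-0.002,0],[1,0.0005,0,-0.002,0],[1,0.0005,0,-0.002,0]]'
python3 -m inch '[[1,0,0,0,0],[1,0,0,0,0],[1,0,0,0,0]]'
python3 -c "
from h import *
check()
p=shot('scene');save(p,'s4.png',(300,200,440,360),4)"
```

```text
time: 16.08
eef_pos: [0.4657, -0.1999, 0.1409]
tcp_rot: [0.1, 0.995, -0.002, 0.003]
contact_force: [-5.7, 1.2, 13.4]
opening: 0.179
finger_force: 57.0
time: 16.33
eef_pos: [0.4657, -0.1999, 0.1408]
tcp_rot: [0.1, 0.995, -0.002, 0.003]
contact_force: [-6.2, 2.1, 12.8]
opening: 0.177
finger_force: 57.0
t 16.3333 [ 0.4657 -0.1999  0.1408] [-6.2286  2.1479 12.8358] [ 0.2687  0.3696 -0.0244]
scene disc 669 slope u,v [-0.0039 -0.0026] h 0.012746162404802398 u [-0.048   0.0229] v [-0.0408  0.0261]
scene face 863 slope u,v [ 0.0018 -0.0066] h 0.00021510955963014236 u [-0.0617  0.0611] v [-0.0615  0.0608]
scene bar top slope [-0.0288  0.1072] 308 u min -0.06871777077938972 v [-0.0132  0.0091]
top disc 168 slope u,v [-0.005  -0.0171] h 0.011642133196265555 u [-0.0462  0.0264] v [-0.0056  0.0384]
top face 384 slope u,v [-0.0035  0.0048] h -0.0007782540629250757 u [-0.0609  0.0617] v [-0.0164  0.0616]
wrist bar top slope [-0.0065  0.1067] 4804 u min -0.06732284490035693 v [-0.0134  0.0117]
```

View pics/s4.png

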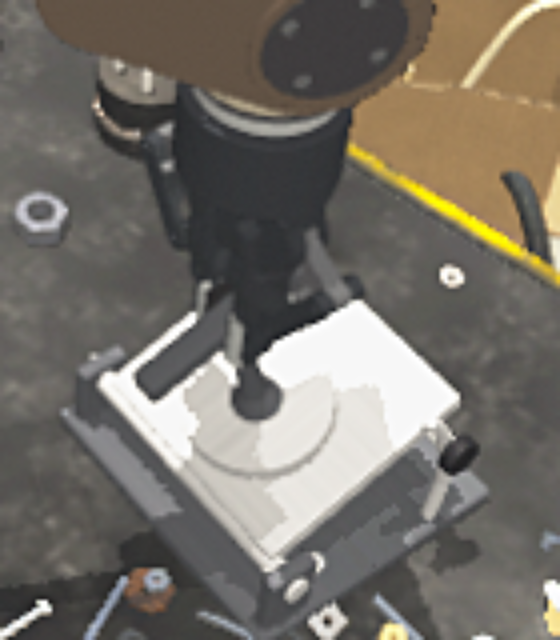

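The disc lies flush: its slope matches the face to about 0.005 rad, it is about 8 mm off centre, and it presses with about 17 N. Handing in.

```bash
python3 -c "
from plant import ctrl
print(ctrl.sign_off())"
```

```text
the job is handed in; nothing more can be done
None
```

I handed the job in with the steel spotting plate still gripped on the table's face: flush to about 0.005 rad, about 8 mm from the centre, pressed with roughly 17 N, 16.4 s used; the hand-in returned no verdict.

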